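# Hang the tile rack on its cleat and show the blue test tile

## Task

Hang the empty wooden tile rack on the cleat board: lean its top toward the board, get the angled strip on its back over the board's cleat and let it drop fully home, so that it hangs level, square and roughly centred with its bottom spacer flat against the board. Then stand the blue test tile upright on the hung rack's shelf, inside the low lip, with its blue face to the front. Leave the amber and green tiles standing where they are.

Things in the scene. Friction and masses are not known exactly. Their poses are not given: they have to be found in the camera images.
- cleat_board: Fixed plywood board standing on the worktop, 260 wide (y) x 18 x 175 mm high, its foot behind it. Origin: centre of the lower edge of its front face; -x points out of that face, y along it, z up. Dark cleat on the face, 200 wide, x -20..0, underside z 95, top z 155 (see cleat_edge). Hung home, the rack's origin is at (-23, any, 60) mm in this frame.
- cleat_edge (a point): Centre of the cleat's flat top edge, board frame (-18.5, 0, 155) mm, board's axes. The top is flat at x -20..-17, then slopes down to z 134.6 at the board's face (about 50 degrees): a V-slot between cleat and board, 17 mm wide at its mouth.
- tile_rack: Loose pale wood rack, 0.3 to 0.5 kg, stands on the worktop at the start. Origin: on its underside, middle of the rear face of its back plate; +x out of its back, z up. mm: back plate x -12..0, y -110..110, z 0..130; on its back, 160 wide (y -80..80), an angled strip (see rack_tip) and below it a spacer x 0..23, z 0..23. Mass centre about (-40, 0, 45).
- rack_tongue (a point): Grip point, rack frame (-6, 0, 172) mm, rack's axes: in the tongue that rises from the middle of the back plate (x -12..0, y -20..20, up to z 190). Grip it from above across its 12 mm, fingers before and behind; hung home it stands clear above the board.
- rack_tip (a point): Rear lower edge of the angled strip, rack frame (23, 0, 79.4) mm, rack's axes. Strip: x 0..23, top z 107, rear top corner cut 8 mm; underside flat at x 19..23, then rising to z 102 at the plate. Home: 15.6 mm below the cleat's top, strip and spacer on the board, spacer 12 mm under the cleat: so it goes on only with its top leaned to the board (0.25 to 0.35 rad), then swings down.
- rack_shelf (a point): Centre of the shelf floor's upper side, rack frame (-59.5, 0, 10) mm, rack's axes. Floor 95 deep (rack x -107..-12) and 208 wide, in front of the back plate; lip and end cheeks round it are 12 mm higher than the floor.
- blue_tile: Loose L-shaped ceramic test tile with a blue glazed face, 36 (x) x 38 (y) x 70 high, 50 g. Origin: centre of the underside of its footprint. Upright plate 6 mm thick at x 12..18, y -19..19, z 0..70; foot x -18..12, 6 mm thick. The blue face looks to -x, over the foot. Its plate can be gripped across its 38 mm width from above.
- blue_view (a point): Point 100 mm in front (-x) of the blue tile's origin and 40 mm up in the tile's frame: shows which way the blue face looks.
- amber_tile: Tile of the same shape and size with an amber-brown face; to be left standing.
- green_tile: Tile of the same shape and size with a green face; to be left standing.
There are look-alikes about, which are no part of the job. What is shaped like the blue_tile but pink or yellow is not meant.

How it is judged:
On the way:
1. the rack hangs home on the cleat, level and square, with the blue tile not yet on it (x of tile_rack in the frame of cleat_board between -0.028 and -0.018 m and y of tile_rack in the frame of cleat_board between -0.04 and 0.04 m and z of tile_rack in the frame of cleat_board between 0.054 and 0.066 m and angle between tile_rack's own z axis and vertical below 0.06 rad and angle between the x axis of tile_rack and the x axis of cleat_board, either way round below 0.08 rad and contact force between blue_tile and tile_rack below 0.05 N), for 0.2 s.
At the end, for the whole second after the job is handed in: Rack home on the cleat (origin within 5 mm in depth, 6 mm in height, 40 mm of centre; tilt < 0.06, square < 0.08 rad); blue tile upright (< 0.08 rad) on the shelf floor inside the lip, blue face to the front within 0.5 rad; both at rest (x of tile_rack in the frame of cleat_board between -0.028 and -0.018 m and y of tile_rack in the frame of cleat_board between -0.04 and 0.04 m and z of tile_rack in the frame of cleat_board between 0.054 and 0.066 m and angle between tile_rack's own z axis and vertical below 0.06 rad and angle between the x axis of tile_rack and the x axis of cleat_board, either way round below 0.08 rad and x of blue_tile in the frame of tile_rack between -0.096 and -0.028 m and y of blue_tile in the frame of tile_rack between -0.095 and 0.095 m and z of blue_tile in the frame of tile_rack between 0.006 and 0.015 m and angle between blue_tile's own z axis and vertical below 0.08 rad and angle between the x axis of blue_tile and the x axis of tile_rack, either way round below 0.5 rad and x of blue_view in the frame of tile_rack below -0.1 m and linear speed of each of tile_rack, blue_tile below 0.02 m/s); the robot touches nothing.
It fails at once if the amber tile is shifted more than 30 mm or tipped (distance of amber_tile from where it was at the start of the episode above 0.03 m or angle between amber_tile's own z axis and vertical above 0.5 rad).
It fails at once if the green tile is shifted more than 30 mm or tipped (distance of green_tile from where it was at the start of the episode above 0.03 m or angle between green_tile's own z axis and vertical above 0.5 rad).
It also fails if it takes over 58 s, if anything falls off the work surface, if the arm or the gripper's body presses on something with over 40 N, if the wrist force passes 120 N, or if a joint passes its speed limit or range.

## Robot

A 6-joint arm with a two-finger parallel gripper is mounted at the origin on a cart in front of the work surface, level with it; the furniture and walls round the work are solid. World frame = base frame: x ahead of the robot, y to its left, z up, the work surface at z = 0. Lengths are in m, angles in rad, forces in N, time in s.
With the tool pointing down it reaches from about 0.375 to 0.975 m from the base axis. Payload 3.8 kg.
Tool frame: the origin (TCP) lies at the very end of the fingers, on their centre line; the grasp point (between the pads) lies 19 mm behind it; z points along the fingers, y is the line along which they close (so a half turn about z gives the same grasp; the last joint's range is limited). The gripper opens to 85 mm and grips with 20 to 120 N. Pads are 22 mm wide; open, the fingers measure 114 mm over their backs; the gripper's body (76 mm by 85 mm) begins 54 mm behind the grasp point. The pads swing forward as they close: fully open they stand 13 mm farther back than shut.
Start: joints at [-1.282, 0.264, 1.604, -0, 1.274, -0.037], TCP at [0.216, -0.639, 0.231] pointing down, gripper open.
Joint ranges: [-2.63, 2.63], [-0.94, 2.18], [0.31, 2.57], [-1.31, 4.45], [0, 2.66], [-2.55, 2.55]. Speed limits (rad/s): [2.57, 2.57, 3.14, 3.14, 3.14, 3.14].

## Interface

Orientations are given as a unit quaternion [w, x, y, z].
In Python, from rig import telemetry, cams, arm, models gives the robot as it stands. The module is installed in compiled form; this text tells all that it offers.
- The arm moves only by the tool jog_arm, never from a script. Its argument "commands" is a list that holds one entry, the list of rows, each a list of 7 numbers: the turn, a rotation vector about the tool's x, y, z in degrees, then the shift along the tool's x, y, z in units of 50 mm (1.0 is 50 mm), then the closure, from -1 (fully open) to 1 (shut). A call has 1 to 5 rows; each row shifts and turns the commanded pose from where the row before left it, along the tool's axes as they then stand; what a row does not reach is not made up. A row lasts 1/8 s, in which the tool goes at most 62.5 mm and 10.7 degrees, less where a joint would pass 70% of its speed; a pose out of reach is approached as far as the arm can. A call is refused whole if a number of a shift passes 1 or a number of a turn 10.7, either way. A call with a gripper value outside its range is refused whole. The fingers move at their own pace and stop on an object; "newtons" is the grip in N (left out, the last holds). Time passes only in rows, so rows that do not move let the fingers close. It gives the time, the measured TCP pose, the force, the opening and the grip force at its end, in the units of the state.
- telemetry.sense(): the state, without advancing time (a new reading comes with each control period).
- cams.snapshot(name): name is "scene" or "top" or "wrist"; returns a dict with "color" (480x640x3 uint8, red, green, blue), "fovy" (degrees; the focal length in pixels is half the picture's height over the tangent of half this angle, whatever the lens; pixels are square), "cx", "cy" (the principal point, pixels), "D" ([k1, k2, p1, p2, k3] as OpenCV has them; the pictures are not rectified), "cam_to_world" (4x4, takes a point from camera to world coordinates). Camera axes: x right, y up, looking along -z (the intrinsics and any distortion apply to the point x, -y, -z); pixel columns grow to the right and rows downward; lengths in m; the calibration is good to about 2 mm. A picture is of the moment at which its call begins. There is no depth.
- arm.sign_off(): hands the job in; it is judged then, once.
Trained networks look in a picture, given as the dict that the camera call returned (one of the last four; its "shot" number tells which), for a name from the list of things; names that differ only in an ending like _2 or _b are one class to them, and where a whole thing is asked for, a point or a joint stands for the part that bears it (a point fixed in the world has none). Each returns a list of dicts, best first, with "score" (0 to 1); they miss things now and then, are a little off and sometimes report something else, mostly with a low value. They report only what shows in the picture. A call takes as long as a camera call. They do not tell look-alikes from the thing itself.
- models.search_frame(picture, label): "bbox" ([centre column, centre row, width, height] in pixels, round what is visible of it).
- models.regions_of(picture, label): "pixels" (480x640 bool, what is visible of it) and "bbox" ([centre column, centre row, width, height] in pixels, round what is visible of it).
The state is a dict: "time_s": time; "q": joint angles; "qd": joint speeds; "joint_torque": joint torques, N m; "eef_pos": TCP position; "eef_rot": TCP orientation; "contact_force": force on the tool from outside, world axes, zero at the start; "moment": the same for the moment, N m; "opening": finger opening in m; "finger_force": force on a finger pad.
Only numpy, scipy, OpenCV 4.12 (cv2) and the standard library are available. Lean on these libraries where they do the work, as an engineer would, in place of code of your own. Each camera call takes 0.05 s, during which the arm holds its last target. There are 200 camera calls.

## Working session

There is one attempt and no reset: what is moved stays moved. The work goes in short steps, Python scripts to look and compute and a tool call to move; the robot and the scene stay as the last step left them, time stands still between calls to the robot, and variables do not carry over. Pictures are saved under pics/ and viewed, at most 10 in all, crops included, and the job is handed in when it is done.

Besides the shell and the picture viewer there is one more tool, called after "Request:" by a JSON object that holds its "method" and its "body", one argument or row to a line. jog_arm: Moves the arm, as the interface text tells. Its arguments: {"type":"object","properties":{"commands":{"type":"array"},"newtons":{"type":"number"}},"required":["commands"]}

```bash
mkdir -p pics; cat > h.py <<'E'
import numpy as np, cv2
from rig import telemetry, cams, arm, models
from scipy.spatial.transform import Rotation as R
def K(s):
    f=240/np.tan(np.radians(s["fovy"])/2); return np.array([[f,0,s["cx"]],[0,f,s["cy"]],[0,0,1.]])
def ray(s,uv):
    p=cv2.undistortPoints(np.array([[uv]],float),K(s),np.array(s["D"],float))[0,0]
    T=np.array(s["cam_to_world"]); d=T[:3,:3]@np.array([p[0],-p[1],-1]); return T[:3,3],d
def onz(s,uv,z):
    o,d=ray(s,uv); return o+d*(z-o[2])/d[2]
def proj(s,P):
    T=np.linalg.inv(np.array(s["cam_to_world"])); c=(T[:3,:3]@np.atleast_2d(P).T).T+T[:3,3]
    c=c*[1,-1,-1]; return cv2.projectPoints(c,np.zeros(3),np.zeros(3),K(s),np.array(s["D"],float))[0][:,0]
def save(s,n,crop=None,k=1):
    im=cv2.cvtColor(np.array(s["color"]),cv2.COLOR_RGB2BGR)
    if crop: im=im[crop[1]:crop[3],crop[0]:crop[2]]
    cv2.imwrite("pics/"+n,cv2.resize(im,None,fx=k,fy=k,interpolation=cv2.INTER_CUBIC))
E
python3 - <<'E'
from h import *
np.set_printoptions(precision=3,suppress=True)
for n in("scene","top"):
    s=cams.snapshot(n); save(s,n+"0.png"); print(n,np.array(s["cam_to_world"]),s["fovy"],s["D"],s["cx"],s["cy"])
    for l in("cleat_board","tile_rack","blue_tile","amber_tile","green_tile"):
        print(l,[(np.round(r["bbox"]).tolist(),round(r["score"],2)) for r in models.search_frame(s,l)])
t=telemetry.sense();print(t["eef_pos"],t["eef_rot"],t["opening"],t["time_s"],t["contact_force"])
E
```

```text
scene [[-0.81   0.348 -0.472 -0.074]
 [-0.587 -0.472  0.658  0.783]
 [ 0.007  0.81   0.587  0.831]
 [ 0.     0.     0.     1.   ]] 46.64979246350039 [-0.167  0.     0.     0.     0.   ] 323.11340551320114 244.43688105429592
cleat_board [([283.0, 240.0, 103.0, 107.0], 0.56), ([209.0, 383.0, 31.0, 45.0], 0.17)]
tile_rack [([416.0, 219.0, 82.0, 104.0], 0.82)]
blue_tile [([264.0, 362.0, 23.0, 47.0], 0.96), ([278.0, 323.0, 25.0, 35.0], 0.87), ([313.0, 362.0, 20.0, 28.0], 0.57)]
amber_tile [([209.0, 380.0, 29.0, 45.0], 0.85)]
green_tile [([228.0, 340.0, 26.0, 40.0], 0.57)]
top [[-0.023  0.995 -0.099  0.366]
 [-1.    -0.022  0.008  0.043]
 [ 0.006  0.099  0.995  1.066]
 [ 0.     0.     0.     1.   ]] 53.034035998707864 [-0.03  0.    0.    0.    0.  ] 311.90206546446313 244.20672363316277
cleat_board [([343.0, 174.0, 136.0, 51.0], 0.94)]
tile_rack [([474.0, 261.0, 124.0, 72.0], 0.73)]
blue_tile [([204.0, 261.0, 23.0, 21.0], 0.93), ([237.0, 292.0, 28.0, 22.0], 0.87), ([253.0, 238.0, 22.0, 16.0], 0.59)]
amber_tile [([159.0, 237.0, 29.0, 23.0], 0.97)]
green_tile [([209.0, 216.0, 27.0, 27.0], 0.57), ([344.0, 174.0, 135.0, 48.0], 0.18)]
[ 0.216 -0.639  0.231] [ 0.     0.987  0.162 -0.   ] 0.08524478935405014 0.6 [-1.463  1.047 -0.148]
```

View pics/scene0.png

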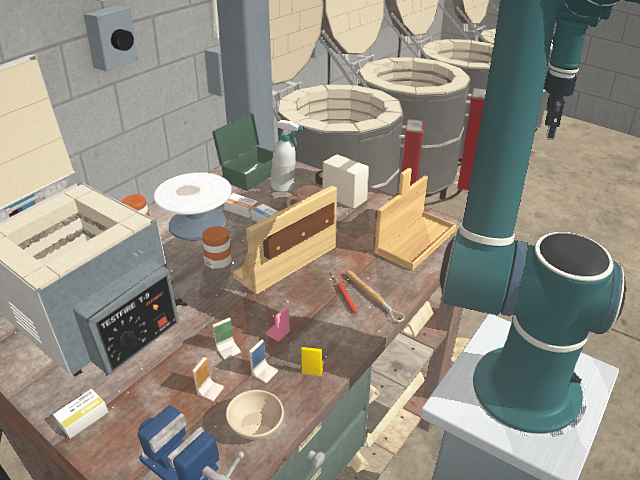

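View pics/top0.png

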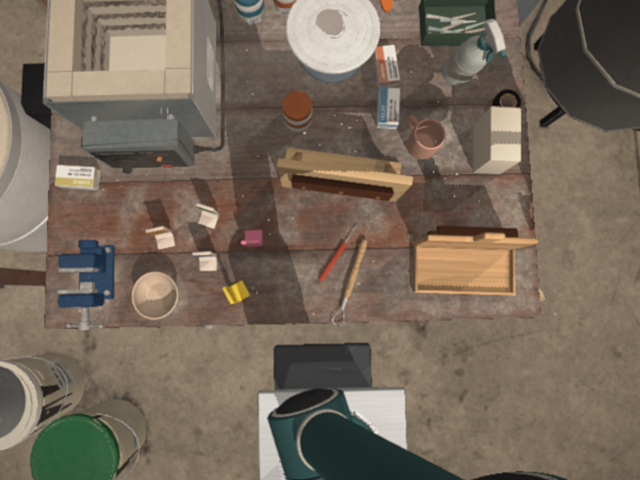

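Candidates for the blue tile:
- Blue: scene (264,362), top (204,261).
- Pink look-alike: scene (278,323), top (253,238).
- Yellow look-alike: scene (313,362), top (237,292).
- Amber: scene (209,380).
- Green: scene (228,340).

I choose the one at scene (264,362) because its glazed face is blue. The rack is at scene (416,219), top (474,261). The board is at scene (290,240), top (343,175). I'll check these in crops and fit the models to the masks.

```bash
cat >> h.py <<'E'
from scipy.optimize import minimize
def box(a,b,c,d,e,f): return np.array([[x,y,z] for x in(a,b) for y in(c,d) for z in(e,f)])/1000.
TILE=[box(12,18,-19,19,0,70),box(-18,12,-19,19,0,6)]
RACK=[box(-12,0,-110,110,0,130),box(-12,0,-20,20,0,190),box(-107,-12,-104,104,0,10),box(-111,-107,-108,108,0,22),
      box(-107,-12,104,108,0,22),box(-107,-12,-108,-104,0,22),box(0,23,-80,80,80,105),box(0,23,-80,80,0,23)]
def sil(s,parts,p,k=3,z=0):
    x,y,t=p[:3]; Rm=R.from_euler('z',t).as_matrix(); m=np.zeros((480*k,640*k),np.uint8)
    for b in parts:
        q=proj(s,b@Rm.T+[x,y,z])*k
        cv2.fillConvexPoly(m,cv2.convexHull(np.round(q).astype(np.int32)),1)
    return cv2.resize(m.astype(np.float32),(640,480),interpolation=cv2.INTER_AREA)
def fit(views,parts,p0,z=0):
    def cost(p):
        c=0
        for s,m in views:
            r=sil(s,parts,p,z=z); c+=np.abs(r-m).sum()/m.sum()
        return c/len(views)
    best=None
    for t in p0[2]:
        r=minimize(cost,[p0[0],p0[1],t],method='Nelder-Mead',options=dict(initial_simplex=[[p0[0],p0[1],t],[p0[0]+.02,p0[1],t],[p0[0],p0[1]+.02,t],[p0[0],p0[1],t+.3]],xatol=2e-4,fatol=1e-4))
        print("  ",np.round(r.x,4),round(r.fun,3))
        if best is None or r.fun<best.fun: best=r
    return best
E
python3 - <<'E'
from h import *
import pickle
a=cams.snapshot("scene"); b=cams.snapshot("top")
ms={}
for l,uva,uvb in(("tile_rack",(416,219),(474,261)),("blue_tile",(264,362),(204,261)),("cleat_board",(283,240),(343,174)),("amber_tile",(209,380),(159,237)),("green_tile",(228,340),(209,216))):
    v=[]
    for s,uv in((a,uva),(b,uvb)):
        r=models.regions_of(s,l)
        r=[x for x in r if np.hypot(*(np.array(x["bbox"][:2])-uv))<12]
        if r: v.append((s,np.array(r[0]["pixels"],np.float32)))
        print(l,len(r),r[0]["bbox"] if r else None)
    ms[l]=v
    if l in("cleat_board",) or not v: continue
    g=onz(b,uvb,0.03); print(g)
    fit(v,RACK if l=="tile_rack" else TILE,(g[0],g[1],[-2.4,-.8,0,.8,2.4] if l!="tile_rack" else [-.2,.2]))
pickle.dump((a,b,ms),open("ms.pkl","wb"))
A=cv2.resize(a["color"][160:310,220:470],None,fx=3.2,fy=3.2,interpolation=cv2.INTER_CUBIC)
save(a,"boardrack.png",(225,155,470,305),3.2)
C=cv2.resize(a["color"][310:410,190:340],(600,400),interpolation=cv2.INTER_CUBIC)
D=cv2.resize(b["color"][200:310,140:270],(200,169),interpolation=cv2.INTER_CUBIC)
D=np.vstack([D,np.zeros((231,200,3),np.uint8)])
cv2.imwrite("pics/tiles.png",cv2.cvtColor(np.hstack([C,D]),cv2.COLOR_RGB2BGR))
E
```

```text
tile_rack 1 [414.6, 218.9, 80.0, 102.9]
tile_rack 1 [474.7, 259.9, 121.4, 71.3]
[ 0.4240926  -0.31591657  0.03      ]
   [ 0.4641 -0.301  -0.038 ] 0.031
   [ 0.4642 -0.3016 -0.0443] 0.031
blue_tile 1 [263.1, 361.6, 23.1, 46.3]
blue_tile 1 [205.2, 260.4, 24.6, 17.1]
[0.43743565 0.26819839 0.03      ]
   [ 0.4434  0.2683 -2.2074] 0.536
   [0.4356 0.2646 0.0166] 0.099
   [0.4354 0.2646 0.0258] 0.099
   [0.4373 0.2626 1.5729] 0.298
   [0.4408 0.2592 1.9634] 0.387
cleat_board 1 [283.9, 236.8, 100.3, 105.7]
cleat_board 1 [344.8, 174.7, 136.1, 48.0]
amber_tile 1 [208.9, 383.1, 31.7, 46.2]
amber_tile 1 [156.6, 236.9, 31.9, 21.3]
[0.49176252 0.36596961 0.03      ]
   [ 0.4948  0.3632 -2.2211] 0.545
   [0.4879 0.3607 0.2018] 0.087
   [0.488  0.3607 0.2014] 0.087
   [0.4876 0.3605 0.1996] 0.089
   [0.4985 0.3591 2.4086] 0.434
green_tile 1 [226.2, 339.5, 27.1, 41.3]
green_tile 0 None
[0.53532463 0.25722143 0.03      ]
   [ 0.5487  0.2692 -2.8952] 0.471
   [ 0.5318  0.2641 -0.2322] 0.109
   [ 0.5325  0.2634 -0.2169] 0.106
   [0.5356 0.2575 1.733 ] 0.306
   [0.5452 0.2592 2.4273] 0.344
```

View pics/boardrack.png

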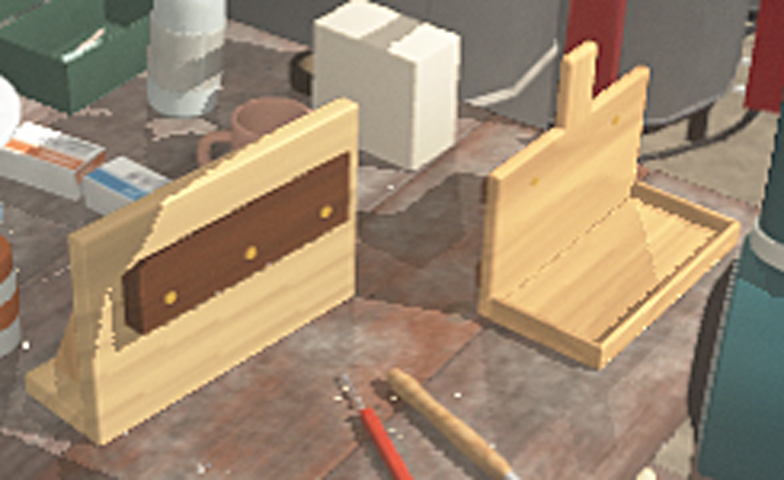

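View pics/tiles.png

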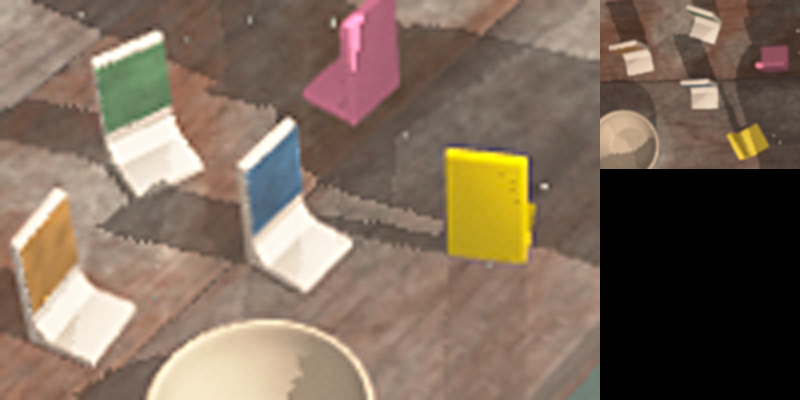

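The rack faces the robot with its back to +x. The crop confirms the blue tile, with its foot and blue face toward the robot. Next I'll fit the board pose using its dark cleat and its mask.

```bash
cat > b.py <<'E'
from h import *
import pickle
a,b,ms=pickle.load(open("ms.pkl","rb"))
(sa,ma),(sb,mb)=ms["cleat_board"]
CL=[box(-20,0,-100,100,95,155)]
v=[]
for s,m in((sa,ma),(sb,mb)):
    im=s["color"].astype(float); hull=cv2.dilate(m,np.ones((3,3)))>0
    br=im.sum(2); d=(hull&(br<260)).astype(np.uint8)
    n,lab,st,_=cv2.connectedComponentsWithStats(d); i=1+np.argmax(st[1:,4]); d=(lab==i).astype(np.float32)
    print(d.sum(),st[i]); v.append((s,d))
g=onz(sb,(344,178),.15);print(g)
p=[fit([x],CL,(g[0],g[1],[-.15])).x for x in v]; r=fit(v,CL,(g[0],g[1],[-.15,.15]))
# whole board with free foot
def cost(q):
    parts=[box(0,18,-130,130,0,175),CL[0],box(18,18+q[3]*1000,-130,130,0,q[4]*1000)]
    return sum(np.abs(sil(s,parts,q)-m).sum()/m.sum() for s,m in((sa,ma),(sb,mb)))
s0=np.array([*r.x,.06,.03]); q=minimize(cost,s0,method='Nelder-Mead',options=dict(initial_simplex=np.vstack([s0]+[s0+np.eye(5)[i]*[.01,.01,.1,.03,.03][i] for i in range(5)]),maxiter=400))
print(q.x,q.fun)
for s,n in((a,"ova.png"),(b,"ovb.png")):
    im=cv2.cvtColor(s["color"],cv2.COLOR_RGB2BGR); im=cv2.resize(im,None,fx=4,fy=4,interpolation=cv2.INTER_CUBIC)
    for pp,col in((r.x,(0,255,0)),(q.x,(0,0,255))):
        Rm=R.from_euler('z',pp[2]).as_matrix()
        for bx in(box(0,18,-130,130,0,175),CL[0]):
            w=(proj(s,bx@Rm.T+[pp[0],pp[1],0])*4+1.5).astype(int)
            for i in range(8):
                for j in range(i):
                    if bin(i^j).count("1")==1: cv2.line(im,tuple(map(int,w[i])),tuple(map(int,w[j])),col,1)
    cv2.imwrite("pics/"+n,im)
A=cv2.imread("pics/ova.png")[170*4:300*4,225*4:345*4]; B=cv2.imread("pics/ovb.png")[140*4:215*4,265*4:425*4]
A=cv2.resize(A,(400,433)); B=cv2.resize(B,(400,188))
c=np.zeros((433,800,3),np.uint8); c[:,:400]=A; c[:188,400:]=B; cv2.imwrite("pics/ov.png",c)
E
python3 b.py
```

```text
1104.0 [ 263  203   71   56 1104]
1677.0 [ 275  157  119   45 1677]
[ 0.58446774 -0.02962123  0.15      ]
   [ 0.5798 -0.025  -0.1279] 0.842
   [ 0.5809 -0.0251 -0.1734] 0.243
   [ 0.5816 -0.0271 -0.1522] 0.553
   [ 0.5806 -0.0254 -0.1443] 0.553
[ 0.58241137 -0.0281645  -0.15398532  0.06073907  0.04254899] 0.09723412245512009
```

View pics/ov.png

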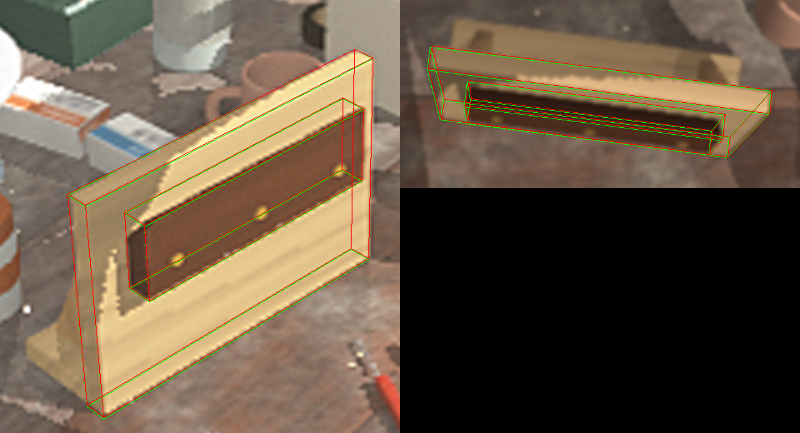

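The overlay fits well in both views. The poses are:
- Board: (0.5825, -0.028), yaw -0.154
- Rack: (0.464, -0.301), yaw -0.04

Now a move planner that converts targets to tool-axis rows.

```bash
cat >> h.py <<'E'
np.set_printoptions(precision=4,suppress=True)
BX,BY,BT=.5825,-.0282,-.154
def cur():
    t=telemetry.sense(); q=t["eef_rot"]; return np.array(t["eef_pos"]),R.from_quat([q[1],q[2],q[3],q[0]])
def tool(yaw,lean=0):   # tool y along rack x (yaw), leaned top toward +x
    Rm=R.from_euler('z',yaw)*R.from_euler('y',lean); M=Rm.as_matrix()
    return R.from_matrix(np.column_stack([M[:,1],M[:,0],-M[:,2]]))
def plan(tp,tr,n,p=None,r=None):
    c,rc=cur()
    p=c if p is None else p; r=rc if r is None else r
    w=(r.inv()*tr).as_rotvec()/n
    for i in range(n):
        d=r.inv().apply((tp-p)/(n-i))/.05
        row=np.r_[np.round(np.degrees(w),2),np.round(d,3)]
        print(row.tolist()); p=p+r.apply(row[3:]*.05); r=r*R.from_rotvec(np.radians(row[:3]))
    print("->",p,r.as_quat()[[3,0,1,2]]); return p,r
E
python3 - <<'E'
from h import *
psi=-.041
g=np.array([.464,-.3013,0])+R.from_euler('z',psi).apply([-.006,0,0])
p,r=plan(np.array([g[0],g[1],.23]),tool(psi),9)
p,r=plan(np.array([g[0],g[1],.153]),tool(psi),3,p,r)
E
```

```text
[-0.0, -0.0, -7.66, 0.75, -0.54, 0.003]
[-0.0, -0.0, -7.66, 0.815, -0.436, 0.003]
[-0.0, -0.0, -7.66, 0.866, -0.323, 0.003]
[-0.0, -0.0, -7.66, 0.902, -0.205, 0.003]
[-0.0, -0.0, -7.66, 0.921, -0.082, 0.003]
[-0.0, -0.0, -7.66, 0.924, 0.041, 0.003]
[-0.0, -0.0, -7.66, 0.91, 0.164, 0.003]
[-0.0, -0.0, -7.66, 0.88, 0.283, 0.002]
[-0.0, -0.0, -7.66, 0.834, 0.398, 0.003]
-> [ 0.458  -0.3011  0.23  ] [-0.      0.7217  0.6922  0.    ]
[-0.0, -0.0, -0.01, -0.0, 0.0, 0.513]
[-0.0, -0.0, -0.01, -0.0, 0.0, 0.513]
[-0.0, -0.0, -0.01, -0.0, 0.0, 0.514]
-> [ 0.458  -0.3011  0.153 ] [-0.      0.7215  0.6924  0.    ]
```

Request:
{"method": "jog_arm", "body": {
  "commands": [
    [[0,0,-7.66,0.75,-0.54,0,-1],[0,0,-7.66,0.815,-0.436,0,-1],[0,0,-7.66,0.866,-0.323,0,-1],[0,0,-7.66,0.902,-0.205,0,-1],[0,0,-7.66,0.921,-0.082,0,-1]]
  ]
}}

```text
time_s: 1.82
eef_pos: [0.3512, -0.4503, 0.2315]
eef_rot: [0.0, 0.878, 0.479, 0.0]
contact_force: [0.8, -0.1, -0.4]
opening: 0.0856
finger_force: 0.0
```

Request:
{"method": "jog_arm", "body": {
  "commands": [
    [[0,0,-7.66,0.924,0.041,0,-1],[0,0,-7.66,0.91,0.164,0,-1],[0,0,-7.66,0.88,0.283,0,-1],[0,0,-7.66,0.834,0.398,0,-1],[0,0,0,0,0,0,-1]]
  ]
}}

```text
time_s: 2.45
eef_pos: [0.4595, -0.2987, 0.2315]
eef_rot: [0.0, 0.72, 0.694, 0.0]
contact_force: [0.2, -0.1, -0.2]
opening: 0.0852
finger_force: 0.0
```

```bash
python3 - <<'E'
from h import *
p,r=cur(); print(p,r.as_quat()[[3,0,1,2]])
s=cams.snapshot("wrist"); save(s,"w1.png")
m=[x for x in models.regions_of(s,"tile_rack")][:1]
print([(x["bbox"],x["score"]) for x in m])
# does predicted rack silhouette agree?
if m: fit([(s,np.array(m[0]["pixels"],np.float32))],RACK,(.464,-.301,[-.041]))
E
```

```text
[ 0.4595 -0.2987  0.2315] [0.0001 0.7202 0.6938 0.0004]
[([280.4, 224.0, 168.7, 323.3], 0.82)]
   [ 0.465  -0.3033 -0.0532] 0.027
```

The wrist view agrees to within a couple of mm. Descend and grip.

Request:
{"method": "jog_arm", "body": {
  "commands": [
    [[0,0,0,-0.06,-0.01,0.52,-1],[0,0,0,0,0,0.52,-1],[0,0,0,0,0,0.52,-1],[0,0,0,0,0,0,-1],[0,0,0,0,0,0,0.4]]
  ],
  "newtons": 60
}}

```text
time_s: 3.18
eef_pos: [0.4574, -0.3052, 0.1542]
eef_rot: [0.001, 0.722, 0.692, 0.0]
contact_force: [0.1, 0.3, 0.2]
opening: 0.0698
finger_force: 0.0
```

Request:
{"method": "jog_arm", "body": {
  "commands": [
    [[0,0,0,0,0,0,0.6],[0,0,0,0,0,0,1],[0,0,0,0,0,0,1],[0,0,0,0,0,0,1],[0,0,0,0,0,0,1]]
  ],
  "newtons": 60
}}

```text
time_s: 3.8
eef_pos: [0.458, -0.3042, 0.1537]
eef_rot: [0.001, 0.722, 0.692, 0.0]
contact_force: [2.1, -0.9, 0.5]
opening: 0.0112
finger_force: 60.0
```

Gripped (opening 11 mm, 60 N). Next I'll plan the lift, lean and hook path, checking clearances in 2D.

```bash
cat >> h.py <<'E'
GR=np.array([-.006,-.002,.1537])   # TCP in rack frame
def rackpose(tx,tz,lean,y=0.):      # tip (mm, board frame) -> tool pose
    c,s=np.cos(lean),np.sin(lean); ox=tx-(23*c+79.4*s); oz=tz-(-23*s+79.4*c)
    RR=R.from_euler('z',BT)*R.from_euler('y',lean)
    o=np.array([BX,BY,0])+R.from_euler('z',BT).apply([ox/1000,y,oz/1000])
    return o+RR.apply(GR), tool(BT,lean)
E
python3 - <<'E'
from h import *
from itertools import product
# 2D overlap check with raster
def poly(P,lean,tx,tz):
    c,s=np.cos(lean),np.sin(lean); P=np.array(P,float); t=np.array([23*c+79.4*s,-23*s+79.4*c])
    return np.column_stack([P[:,0]*c+P[:,1]*s+tx-t[0],-P[:,0]*s+P[:,1]*c+tz-t[1]])
RK=[[(-12,0),(0,0),(0,130),(-12,130)],[(0,107),(15,107),(23,99),(23,79.4),(19,79.4),(0,102)],[(0,0),(23,0),(23,23),(0,23)]]
BD=[[(0,0),(18,0),(18,175),(0,175)],[(-20,95),(0,95),(0,134.6),(-17,155),(-20,155)]]
def ras(ps):
    m=np.zeros((2000,2000),np.uint8)
    for p in ps: cv2.fillPoly(m,[np.round((np.array(p)+[120,20])*8).astype(np.int32)],1)
    return m
B=ras(BD); dist=cv2.distanceTransform(1-B,cv2.DIST_L2,5)/8
W=[(-9,200,.32),(-9,151,.32),(-8,149,.25),(-6.5,147,.18),(-4.5,145,.1),(-2.5,143.5,.03)]
for w0,w1 in zip(W,W[1:]):
    print(w1,[round(float(dist[ras([poly(p,l,x,z) for p in RK])>0].min()),1) for x,z,l in [tuple(np.array(w0)*(1-f)+np.array(w1)*f) for f in(0,.25,.5,.75,1)]])
p,r=cur()
print("lift");p1,r1=plan(p+[0,0,.15],r,4)
tp,tr=rackpose(-65,205,.32); p2,r2=plan(tp,tr,8,p1,r1)
tp,tr=rackpose(-9,200,.32); p3,r3=plan(tp,tr,2,p2,r2)
E
```

```text
(-9, 151, 0.32) [6.8, 6.8, 6.8, 4.8, 1.5]
(-8, 149, 0.25) [1.5, 1.2, 1.0, 0.8, 0.7]
(-6.5, 147, 0.18) [0.7, 0.6, 0.5, 0.4, 0.4]
(-4.5, 145, 0.1) [0.4, 0.3, 0.3, 0.3, 0.3]
(-2.5, 143.5, 0.03) [0.3, 0.4, 0.5, 0.7, 0.7]
lift
[0.0, 0.0, 0.0, -0.0, 0.001, -0.75]
[0.0, 0.0, 0.0, -0.001, 0.001, -0.75]
[0.0, 0.0, 0.0, -0.0, 0.001, -0.75]
[0.0, 0.0, 0.0, -0.001, 0.001, -0.75]
-> [ 0.458  -0.3042  0.3037] [0.0006 0.7217 0.6922 0.0002]
[2.3, 0.13, 0.8, 0.717, 0.11, 0.047]
[2.3, 0.13, 0.8, 0.718, 0.102, 0.045]
[2.3, 0.13, 0.8, 0.72, 0.093, 0.042]
[2.3, 0.13, 0.8, 0.721, 0.085, 0.04]
[2.3, 0.13, 0.8, 0.722, 0.076, 0.039]
[2.3, 0.13, 0.8, 0.722, 0.068, 0.038]
[2.3, 0.13, 0.8, 0.723, 0.06, 0.037]
[2.3, 0.13, 0.8, 0.724, 0.05, 0.036]
-> [ 0.5138 -0.0196  0.2846] [-0.121   0.7498  0.6422 -0.1038]
[-0.01, 0.01, -0.01, 0.0, 0.547, -0.129]
[-0.01, 0.01, -0.01, 0.001, 0.548, -0.129]
-> [ 0.5692 -0.0281  0.2797] [-0.121   0.7497  0.6423 -0.1036]
```

Request:
{"method": "jog_arm", "body": {
  "commands": [
    [[0,0,0,0,0,-0.4,1],[0,0,0,0,0,-0.8,1],[0,0,0,0,0,-0.9,1],[0,0,0,0,0,-0.9,1],[2.3,0.13,0.8,0.6,0.1,0.05,1]]
  ],
  "newtons": 80
}}

```text
time_s: 4.42
eef_pos: [0.4647, -0.2767, 0.3053]
eef_rot: [-0.011, 0.728, 0.686, -0.013]
contact_force: [0.1, 0.6, -5.6]
opening: 0.0111
finger_force: 78.4
```

```bash
python3 - <<'E'
from h import *
tp,tr=rackpose(-65,205,.32); p2,r2=plan(tp,tr,9)
E
```

```text
[1.82, 0.13, 0.59, 0.577, 0.077, 0.042]
[1.82, 0.13, 0.59, 0.578, 0.072, 0.04]
[1.82, 0.13, 0.59, 0.578, 0.067, 0.04]
[1.82, 0.13, 0.59, 0.579, 0.063, 0.039]
[1.82, 0.13, 0.59, 0.579, 0.058, 0.038]
[1.82, 0.13, 0.59, 0.58, 0.053, 0.038]
[1.82, 0.13, 0.59, 0.58, 0.049, 0.037]
[1.82, 0.13, 0.59, 0.581, 0.044, 0.037]
[1.82, 0.13, 0.59, 0.58, 0.038, 0.037]
-> [ 0.5138 -0.0196  0.2847] [-0.1214  0.7496  0.6424 -0.1035]
```

Request:
{"method": "jog_arm", "body": {
  "commands": [
    [[1.82,0.13,0.59,0.577,0.077,0.042,1],[1.82,0.13,0.59,0.578,0.072,0.04,1],[1.82,0.13,0.59,0.578,0.067,0.04,1],[1.82,0.13,0.59,0.579,0.063,0.039,1],[1.82,0.13,0.59,0.579,0.058,0.038,1]]
  ]
}}

```text
time_s: 5.05
eef_pos: [0.4897, -0.1301, 0.2883]
eef_rot: [-0.078, 0.74, 0.665, -0.065]
contact_force: [0.7, -0.1, -4.9]
opening: 0.0111
finger_force: 78.4
```

Request:
{"method": "jog_arm", "body": {
  "commands": [
    [[1.82,0.13,0.59,0.58,0.053,0.038,1],[1.82,0.13,0.59,0.58,0.049,0.037,1],[1.82,0.13,0.59,0.581,0.044,0.037,1],[1.82,0.13,0.59,0.58,0.038,0.037,1],[0,0,0,0,0,0,1]]
  ]
}}

```text
time_s: 5.68
eef_pos: [0.5116, -0.0153, 0.2792]
eef_rot: [-0.126, 0.747, 0.644, -0.105]
contact_force: [-0.1, 0.1, -3.6]
opening: 0.0114
finger_force: 78.5
```

```bash
cat > look.py <<'E'
import sys
from h import *
# overlay believed rack pose (from tool) and board on both cameras
p,r=cur(); M=r.as_matrix(); RM=np.column_stack([M[:,1],M[:,0],-M[:,2]]); o=p-RM@GR
Rb=R.from_euler('z',BT); ob=Rb.inv().apply(o-[BX,BY,0])*1000
tip=Rb.inv().apply(o+RM@[.023,0,.0794]-[BX,BY,0])*1000
print("origin(board mm)",ob,"tip",tip,"lean",np.arctan2(RM[0,2],RM[2,2]),"yaw",np.arctan2(RM[1,0],RM[0,0]),"t",telemetry.sense()["time_s"])
s=cams.snapshot("scene"); im=cv2.resize(cv2.cvtColor(s["color"],cv2.COLOR_RGB2BGR),None,fx=4,fy=4,interpolation=cv2.INTER_CUBIC)
def draw(bx,col):
    w=(proj(s,bx)*4+1.5).astype(int)
    for i in range(8):
        for j in range(i):
            if bin(i^j).count("1")==1: cv2.line(im,tuple(map(int,w[i])),tuple(map(int,w[j])),col,1)
for bx in RACK[:2]: draw(bx@RM.T+o,(0,255,0))
cv2.imwrite("pics/"+sys.argv[1],im[110*4:260*4,220*4:420*4])
E
python3 look.py st.png; python3 - <<'E'
from h import *
tp,tr=rackpose(-9,200,.32); p,r=plan(tp,tr,3); tp,tr=rackpose(-9,156,.32); plan(tp,tr,3,p,r)
E
```

```text
origin(board mm) [-116.2091    4.4202  131.8193] tip [-68.7303   4.3408 199.4885] lean 0.32577400372931653 yaw -0.14593959138076945 t 5.675
[-0.17, -0.04, 0.13, -0.02, 0.371, -0.127]
[-0.17, -0.04, 0.13, -0.019, 0.372, -0.126]
[-0.17, -0.04, 0.13, -0.019, 0.372, -0.126]
-> [ 0.5692 -0.0282  0.2797] [-0.1211  0.7497  0.6422 -0.1037]
[-0.0, -0.0, -0.0, 0.0, 0.092, 0.278]
[-0.0, -0.0, -0.0, 0.0, 0.093, 0.279]
[-0.0, -0.0, -0.0, 0.0, 0.092, 0.278]
-> [ 0.5692 -0.0282  0.2357] [-0.1211  0.7497  0.6422 -0.1037]
```

View pics/st.png

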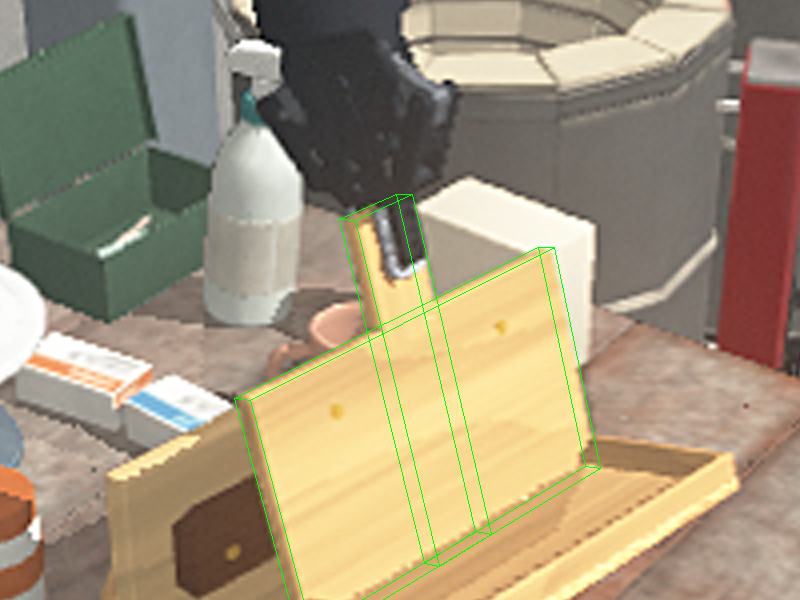

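The overlay of the held rack matches the picture (plate outline (245,400)-(555,250)). Move in over the cleat.

Request:
{"method": "jog_arm", "body": {
  "commands": [
    [[-0.17,-0.04,0.13,-0.02,0.37,-0.127,1],[-0.17,-0.04,0.13,-0.02,0.37,-0.126,1],[-0.17,-0.04,0.13,-0.02,0.37,-0.126,1],[0,0,0,0,0,0,1],[0,0,0,0,0,0,1]]
  ]
}}

```text
time_s: 6.35
eef_pos: [0.5684, -0.0293, 0.2811]
eef_rot: [-0.121, 0.751, 0.641, -0.103]
contact_force: [-0.1, -0.7, -5.7]
opening: 0.0108
finger_force: 79.0
```

```bash
python3 look.py st2.png; python3 - <<'E'
from h import *
tp,tr=rackpose(-9,160,.32); p,r=plan(tp,tr,4); print(telemetry.sense()["contact_force"])
E
```

```text
origin(board mm) [-56.2621  -1.0511 133.3255] tip [ -9.5021  -1.2253 201.4932] lean 0.3155295373834942 yaw -0.15647311157112173 t 6.35
[0.02, -0.02, -0.03, 0.005, 0.068, 0.197]
[0.02, -0.02, -0.03, 0.005, 0.068, 0.197]
[0.02, -0.02, -0.03, 0.006, 0.068, 0.196]
[0.02, -0.02, -0.03, 0.005, 0.069, 0.197]
-> [ 0.5692 -0.0282  0.2396] [-0.1211  0.7497  0.6423 -0.1037]
[-0.0415 -0.4209 -4.8746]
```

Request:
{"method": "jog_arm", "body": {
  "commands": [
    [[0,0,0,0.005,0.068,0.197,1],[0,0,0,0.005,0.068,0.197,1],[0,0,0,0.005,0.068,0.197,1],[0,0,0,0.005,0.068,0.197,1],[0,0,0,0,0,0,1]]
  ]
}}

```text
time_s: 7.02
eef_pos: [0.5693, -0.0277, 0.2383]
eef_rot: [-0.122, 0.75, 0.642, -0.103]
contact_force: [0.4, -0.3, -4.9]
opening: 0.0113
finger_force: 79.0
```

```bash
python3 look.py st3.png; python3 - <<'E'
from h import *
tp,tr=rackpose(-9,152,.32); p,r=plan(tp,tr,3); print(telemetry.sense()["contact_force"])
s=cams.snapshot("top"); a=cv2.imread("pics/st3.png"); save(s,"t3.png",(265,140,425,240),5)
c=np.vstack([cv2.resize(a,(400,300)),cv2.resize(cv2.imread("pics/t3.png"),(400,250))]); cv2.imwrite("pics/c3.png",cv2.resize(c,None,fx=1.09,fy=1.09))
E
```

```text
origin(board mm) [-55.8953   0.6258  90.5519] tip [ -9.0447   0.477  158.6574] lean 0.31686252199546067 yaw -0.1556998130076363 t 7.025
[0.01, -0.03, -0.03, -0.003, 0.013, 0.049]
[0.01, -0.03, -0.03, -0.003, 0.013, 0.048]
[0.01, -0.03, -0.03, -0.003, 0.013, 0.049]
-> [ 0.5692 -0.0281  0.2316] [-0.1209  0.7497  0.6423 -0.1036]
[-0.4733 -0.1125 -4.9928]
```

View pics/c3.png

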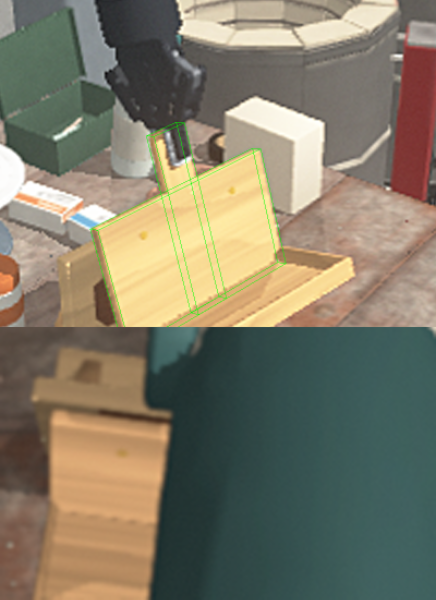

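The rack sits over the cleat (plate edge parallel to the board). Lower into the slot.

Request:
{"method": "jog_arm", "body": {
  "commands": [
    [[0,0,0,0,0.013,0.049,1],[0,0,0,0,0.013,0.049,1],[0,0,0,0,0.013,0.049,1],[0,0,0,0,0,0,1]]
  ]
}}

```text
time_s: 7.62
eef_pos: [0.5695, -0.0278, 0.232]
eef_rot: [-0.121, 0.75, 0.642, -0.103]
contact_force: [-0.2, 0.2, -4.1]
opening: 0.0111
finger_force: 78.7
```

```bash
python3 - <<'E'
from h import *
print(telemetry.sense()["contact_force"])
p,r=None,None
for w in[(-8,150.5,.25),(-6.5,148.5,.18),(-4.5,146.5,.1),(-3,145,.03)]:
    tp,tr=rackpose(*w); p,r=plan(tp,tr,2,p,r)
E
```

```text
[-0.2491  0.231  -4.0938]
[-1.96, -0.04, -0.05, -0.004, -0.038, 0.037]
[-1.96, -0.04, -0.05, -0.005, -0.039, 0.036]
-> [ 0.5647 -0.0275  0.2297] [-0.0947  0.7535  0.6456 -0.081 ]
[-2.0, -0.0, 0.0, 0.0, -0.032, 0.038]
[-2.0, -0.0, 0.0, 0.0, -0.033, 0.036]
-> [ 0.5607 -0.0269  0.2268] [-0.0683  0.7563  0.648  -0.0584]
[-2.29, -0.0, 0.0, 0.0, -0.035, 0.042]
[-2.29, -0.0, 0.0, 0.0, -0.037, 0.04]
-> [ 0.5566 -0.0262  0.2233] [-0.038   0.7585  0.6498 -0.0325]
[-2.01, -0.0, -0.0, 0.0, -0.035, 0.036]
[-2.01, -0.0, -0.0, 0.0, -0.036, 0.034]
-> [ 0.5528 -0.0256  0.2201] [-0.0114  0.7593  0.6505 -0.0097]
```

Request:
{"method": "jog_arm", "body": {
  "commands": [
    [[-1.96,0,0,-0.004,-0.038,0.037,1],[-1.96,0,0,-0.004,-0.039,0.036,1],[-2,0,0,0,-0.032,0.038,1],[-2,0,0,0,-0.033,0.036,1]]
  ]
}}

```text
time_s: 8.12
eef_pos: [0.56, -0.0267, 0.2272]
eef_rot: [-0.068, 0.757, 0.647, -0.057]
contact_force: [-0.1, -0.4, -4.7]
opening: 0.0114
finger_force: 78.9
```

Request:
{"method": "jog_arm", "body": {
  "commands": [
    [[-2.29,0,0,0,-0.035,0.042,1],[-2.29,0,0,0,-0.037,0.04,1],[0,0,0,0,0,0,1]]
  ]
}}

```text
time_s: 8.5
eef_pos: [0.5553, -0.0259, 0.224]
eef_rot: [-0.038, 0.759, 0.649, -0.032]
contact_force: [0.5, -0.3, -3.8]
opening: 0.0112
finger_force: 78.9
```

```bash
python3 look.py st5.png; python3 - <<'E'
from h import *
print(telemetry.sense()["contact_force"])
tp,tr=rackpose(-3,145,.03); p,r=plan(tp,tr,2)
E
```

```text
origin(board mm) [-36.4821   0.3109  70.4636] tip [ -5.7164   0.1709 147.1892] lean 0.09803710314178991 yaw -0.155740613200496 t 8.5
[-0.717   0.8326 -5.0264]
[-1.99, -0.03, -0.05, -0.001, -0.027, 0.042]
[-1.99, -0.03, -0.05, -0.001, -0.029, 0.041]
-> [ 0.5528 -0.0256  0.2201] [-0.0114  0.7594  0.6505 -0.0097]
```

Request:
{"method": "jog_arm", "body": {
  "commands": [
    [[-1.99,0,0,0,-0.027,0.042,1],[-1.99,0,0,0,-0.029,0.041,1],[-1,0,0,0,-0.01,0.02,1],[0,0,0,0,0,0,1]]
  ]
}}

```text
time_s: 9.05
eef_pos: [0.5529, -0.0255, 0.2187]
eef_rot: [-0.005, 0.76, 0.65, -0.004]
contact_force: [0.5, -0.1, -4.6]
opening: 0.0109
finger_force: 79.0
```

```bash
python3 look.py st6.png; python3 - <<'E'
from h import *
print(telemetry.sense()["contact_force"])
tp,tr=rackpose(-.5,140.5,.0); p,r=plan(tp,tr,4)
E
```

```text
origin(board mm) [-25.7077   0.2267  64.975 ] tip [ -1.6652   0.0955 144.0655] lean 0.012837232665726514 yaw -0.1560414902057082 t 9.05
[ 0.3753  0.0956 -4.5651]
[-0.19, -0.02, -0.03, -0.0, -0.0, 0.02]
[-0.19, -0.02, -0.03, -0.001, -0.0, 0.02]
[-0.19, -0.02, -0.03, -0.0, -0.0, 0.02]
[-0.19, -0.02, -0.03, -0.001, -0.001, 0.02]
-> [ 0.553  -0.0257  0.2148] [ 0.0002  0.7594  0.6506 -0.0001]
```

Request:
{"method": "jog_arm", "body": {
  "commands": [
    [[-0.2,0,0,0,0,0.02,1],[-0.2,0,0,0,0,0.02,1],[-0.2,0,0,0,0,0.02,1],[0,0,0,0,0,0,1]]
  ]
}}

```text
time_s: 9.6
eef_pos: [0.5527, -0.0255, 0.2154]
eef_rot: [-0.001, 0.76, 0.65, -0.001]
contact_force: [-1.9, 0.7, -4.2]
opening: 0.011
finger_force: 78.9
```

Request:
{"method": "jog_arm", "body": {
  "commands": [
    [[0,0,0,0,0,0.02,1],[0,0,0,0,0,0,1]]
  ]
}}

```text
time_s: 9.85
eef_pos: [0.5528, -0.0255, 0.2146]
eef_rot: [-0.001, 0.76, 0.65, -0.001]
contact_force: [-2.9, 0.7, -3.8]
opening: 0.0111
finger_force: 79.1
```

```bash
python3 look.py st7.png; python3 - <<'E'
from h import *
print(telemetry.sense()["contact_force"],telemetry.sense()["moment"])
E
```

```text
origin(board mm) [-24.1875   0.2475  60.8526] tip [ -0.9545   0.1184 140.1847] lean 0.002743814816135692 yaw -0.1560828618216638 t 9.85
[-3.3147  0.0464 -3.8752] [ 0.0533  0.5722 -0.0373]
```

Light contact with the board, within 1 mm of home. Release and rise.

Request:
{"method": "jog_arm", "body": {
  "commands": [
    [[0,0,0,0,0,0,0.5],[0,0,0,0,0,0,0.0],[0,0,0,0,0,0,0],[0,0,0,0,0,-0.4,0],[0,0,0,0,0,-0.8,-0.4]]
  ]
}}

```text
time_s: 10.52
eef_pos: [0.5522, -0.0256, 0.2746]
eef_rot: [-0.002, 0.76, 0.65, -0.001]
contact_force: [1.1, 0.1, -0.5]
opening: 0.0592
finger_force: 0.0
```

Request:
{"method": "jog_arm", "body": {
  "commands": [
    [[0,0,0,0,0,-0.8,-1],[0,0,0,0.7,-0.4,-0.2,-1],[0,0,0,0.9,-0.4,0,-1],[0,0,0,0.9,-0.4,0,-1],[0,0,0,0.9,-0.4,0,-1]]
  ]
}}

```text
time_s: 11.15
eef_pos: [0.5007, 0.1561, 0.3272]
eef_rot: [-0.0, 0.76, 0.65, 0.001]
contact_force: [0.9, -0.4, -0.3]
opening: 0.0853
finger_force: 0.0
```

```bash
cat > chk.py <<'E'
from h import *
import sys
print(cur()[0],telemetry.sense()["time_s"])
views=[]
for n in("scene","top"):
    s=cams.snapshot(n); r=models.regions_of(s,"tile_rack")
    if r: print(n,r[0]["bbox"],r[0]["score"]); views.append((s,np.array(r[0]["pixels"],np.float32)))
Rb=R.from_euler('z',BT)
for z in(.055,.06,.065):
    f=fit(views,RACK,(BX-.023,BY,[BT]),z=z); print(z,Rb.inv().apply([f.x[0]-BX,f.x[1]-BY,0])*1000)
a,b=views[0][0],views[-1][0]
save(a,"a.png",(220,140,370,300),4); save(b,"b.png",(255,140,415,270),4)
A=cv2.resize(cv2.imread("pics/a.png"),(400,427)); B=cv2.resize(cv2.imread("pics/b.png"),(400,325)); c=np.zeros((427,800,3),np.uint8); c[:,:400]=A; c[:325,400:]=B
cv2.imwrite("pics/"+sys.argv[1],c)
E
python3 chk.py hung.png
```

```text
[0.5007 0.1561 0.3272] 11.15
scene [319.0, 238.7, 105.7, 122.6] 0.78
top [340.0, 217.4, 120.2, 92.0] 0.73
   [ 0.5594 -0.0242 -0.1534] 0.037
0.055 [-23.4934   0.4461   0.    ]
   [ 0.5578 -0.0227 -0.1527] 0.026
0.06 [-25.2144   1.628    0.    ]
   [ 0.5569 -0.0211 -0.1536] 0.041
0.065 [-26.3877   3.1175   0.    ]
```

View pics/hung.png

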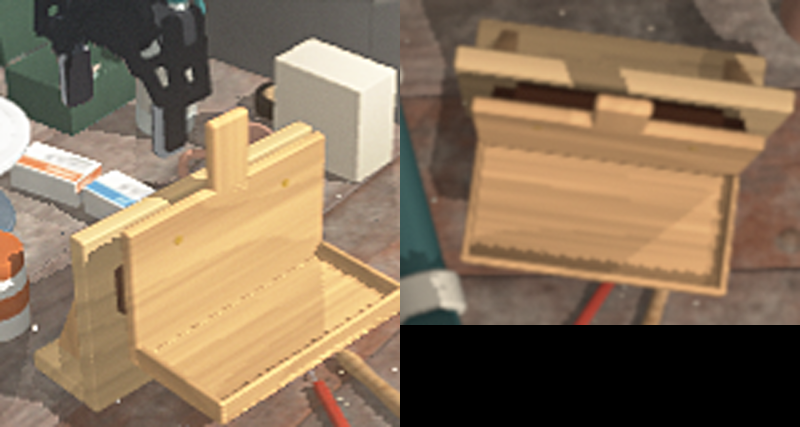

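The rack hangs home: the fit is best at z = 60 mm, x ≈ -24 mm, y ≈ 1 mm, and square. Now the blue tile, with its plate centre near (0.450, 0.265).

```bash
python3 - <<'E'
from h import *
plan(np.array([.4505,.265,.17]),tool(np.pi/2+.02),10)
E
```

```text
[0.01, -0.0, -10.0, 0.201, -0.133, 0.314]
[0.01, -0.0, -10.0, 0.221, -0.096, 0.314]
[0.01, -0.0, -10.0, 0.234, -0.057, 0.314]
[0.01, -0.0, -10.0, 0.241, -0.015, 0.313]
[0.01, -0.0, -10.0, 0.24, 0.027, 0.314]
[0.01, -0.0, -10.0, 0.231, 0.068, 0.313]
[0.01, -0.0, -10.0, 0.216, 0.108, 0.313]
[0.01, -0.0, -10.0, 0.194, 0.143, 0.314]
[0.01, -0.0, -10.0, 0.165, 0.175, 0.313]
[0.01, -0.0, -10.0, 0.133, 0.201, 0.314]
-> [0.4505 0.265  0.17  ] [-0.0004 -0.0104  0.9999  0.0001]
```

Request:
{"method": "jog_arm", "body": {
  "commands": [
    [[0,0,-10,0.201,-0.133,0.314,-0.4],[0,0,-10,0.221,-0.096,0.314,-0.4],[0,0,-10,0.234,-0.057,0.314,-0.4],[0,0,-10,0.241,-0.015,0.314,-0.4],[0,0,-10,0.24,0.027,0.314,-0.4]]
  ]
}}

```text
time_s: 11.98
eef_pos: [0.4763, 0.2084, 0.247]
eef_rot: [-0.001, 0.413, 0.911, 0.0]
contact_force: [-0.5, 0.6, 1.0]
opening: 0.0597
finger_force: 0.0
```

Request:
{"method": "jog_arm", "body": {
  "commands": [
    [[0,0,-10,0.231,0.068,0.314,-0.4],[0,0,-10,0.216,0.108,0.313,-0.4],[0,0,-10,0.194,0.143,0.313,-0.4],[0,0,-10,0.165,0.175,0.313,-0.4],[0,0,-10,0.133,0.201,0.313,-0.4]]
  ]
}}

```text
time_s: 12.6
eef_pos: [0.4515, 0.2636, 0.1689]
eef_rot: [-0.0, -0.011, 1.0, 0.001]
contact_force: [-1.1, -0.2, 0.1]
opening: 0.0598
finger_force: 0.0
```

```bash
python3 - <<'E'
from h import *
p,r=cur(); print(p,r.as_quat()[[3,0,1,2]],telemetry.sense()["q"])
s=cams.snapshot("wrist"); save(s,"w2.png")
rr=models.regions_of(s,"blue_tile"); c=proj(s,[[.4355,.2646,.03]])[0]; print("expected px",c)
for x in rr: print(x["bbox"],x["score"])
if rr:
    x=min(rr,key=lambda x:np.hypot(*(np.array(x["bbox"][:2])-c))); m=np.array(x["pixels"]); print(s["color"][m].mean(0))
    fit([(s,m.astype(np.float32))],TILE,(.4355,.2646,[.02]))
E
```

```text
[0.4515 0.2636 0.1689] [-0.0003 -0.0111  0.9999  0.0007] [ 0.4797  0.0249  1.995   0.0016  1.1217 -1.114 ]
expected px [321.125  204.0519]
[234.1, 101.8, 61.0, 83.1] 0.97
[180.8, 253.9, 82.3, 36.1] 0.72
[231.9297 215.7419 110.4044]
   [0.3689 0.1974 2.0563] 0.044
```

View pics/w2.png

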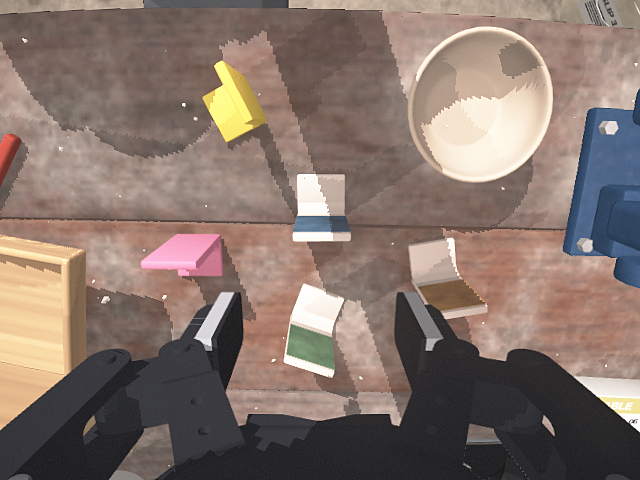

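The wrist view shows the blue tile at (321,207), where it was expected. The network missed it and found the yellow and pink ones. I'll refine from its corners: plate top back corners near (294,241) and (350,240), foot front corners near (298,175) and (345,175).

```bash
python3 - <<'E'
from h import *
from scipy.optimize import least_squares
s=cams.snapshot("wrist")
im=s["color"][165:250,280:365].astype(int); w=(im.min(2)>150)|((im[...,2]-im[...,0])>25)
m=np.zeros((480,640),np.uint8); m[165:250,280:365]=w
n,l,st,_=cv2.connectedComponentsWithStats(m); i=1+np.argmax(st[1:,4]); m=cv2.morphologyEx((l==i).astype(np.uint8),cv2.MORPH_CLOSE,np.ones((7,7))); print(st[i])
f=fit([(s,m.astype(np.float32))],TILE,(.4355,.2646,[.02]))
P=np.array([[18,-19,70],[18,19,70],[-18,-19,6],[-18,19,6]])/1000.; obs=np.array([[294,241],[350,240],[298,175],[345,175]],float)
g=least_squares(lambda q:(proj(s,R.from_euler('z',q[2]).apply(P)+[q[0],q[1],0])-obs).ravel(),[.4355,.2646,.02]); print(g.x,g.fun)
E
```

```text
[ 293  177   58   69 3083]
   [0.4347 0.2643 0.0165] 0.128
[0.4317 0.2646 0.0237] [-1.3783  0.5185  1.6513  1.238  -1.074  -0.8431  0.7445 -1.0857]
```

Request:
{"method": "jog_arm", "body": {
  "commands": [
    [[0,0,0,0.05,0.024,0.6,-0.4],[0,0,0,0,0,0.9,-0.4],[0,0,0,0,0,0.7,-0.4],[0,0,0,0,0,0.38,-0.4],[0,0,0,0,0,0,-0.4]]
  ],
  "newtons": 20
}}

```text
time_s: 13.38
eef_pos: [0.4475, 0.2645, 0.0389]
eef_rot: [-0.002, -0.007, 1.0, -0.0]
contact_force: [-0.3, 0.1, 0.5]
opening: 0.0596
finger_force: 0.0
```

Request:
{"method": "jog_arm", "body": {
  "commands": [
    [[0,0,0,0,0,0,0],[0,0,0,0,0,0,0.4],[0,0,0,0,0,0,0.4],[0,0,0,0,0,0,0.4]]
  ],
  "newtons": 20
}}

```text
time_s: 13.88
eef_pos: [0.4493, 0.2663, 0.0414]
eef_rot: [0.001, -0.009, 1.0, 0.001]
contact_force: [1.2, -2.6, 7.1]
opening: 0.0377
finger_force: 23.4
```

Request:
{"method": "jog_arm", "body": {
  "commands": [
    [[0,0,0,0,0,-0.2,0.4],[0,0,0,0,0,-0.6,0.4],[0,0,0,0,0,-0.9,0.4],[0,0,0,0,0,-0.9,0.4],[0,0,0,0,0,-0.4,0.4]]
  ]
}}

```text
time_s: 14.5
eef_pos: [0.4489, 0.2665, 0.1933]
eef_rot: [0.001, -0.009, 1.0, 0.002]
contact_force: [1.4, -0.0, -0.3]
opening: 0.0375
finger_force: 22.8
```

```bash
cat > tl.py <<'E'
from h import *
p,r=cur(); print(p,r.as_quat()[[3,0,1,2]],telemetry.sense()["opening"])
Rb=R.from_euler('z',BT)
def tgt(zc): # TCP above tile target: tile x=-78, y=+20 in rack, rack origin board (-24,1,60)
    o=np.array([BX,BY,0])+Rb.apply([-.024,.001,0]); q=o+Rb.apply([-.078+.015,.02,0]); q[2]=.07+zc; return q
print("target",tgt(.04))
E
python3 - <<'E'
import sys; sys.argv=['x']
exec(open('tl.py').read())
a,b=cams.snapshot("scene"),cams.snapshot("wrist")
save(a,"a.png",(230,260,330,390),4); save(b,"b.png")
A=cv2.resize(cv2.imread("pics/a.png"),(300,390)); B=cv2.resize(cv2.imread("pics/b.png"),(500,375)); B=np.vstack([B,np.zeros((15,500,3),np.uint8)])
cv2.imwrite("pics/lift.png",np.hstack([A,B]))
p2,r2=plan(tgt(.11),tool(np.pi/2+BT),6)
E
```

```text
[0.4489 0.2665 0.1933] [ 0.0011 -0.0093  1.      0.002 ] 0.037507112960397326
target [0.4998 0.0059 0.11  ]
[0.05, 0.03, 1.65, -0.151, -0.873, 0.041]
[0.05, 0.03, 1.65, -0.177, -0.868, 0.041]
[0.05, 0.03, 1.65, -0.201, -0.862, 0.042]
[0.05, 0.03, 1.65, -0.226, -0.856, 0.042]
[0.05, 0.03, 1.65, -0.251, -0.85, 0.043]
[0.05, 0.03, 1.65, -0.276, -0.842, 0.044]
-> [0.4998 0.0059 0.18  ] [ 0.      0.0771  0.997  -0.0002]
```

View pics/lift.png

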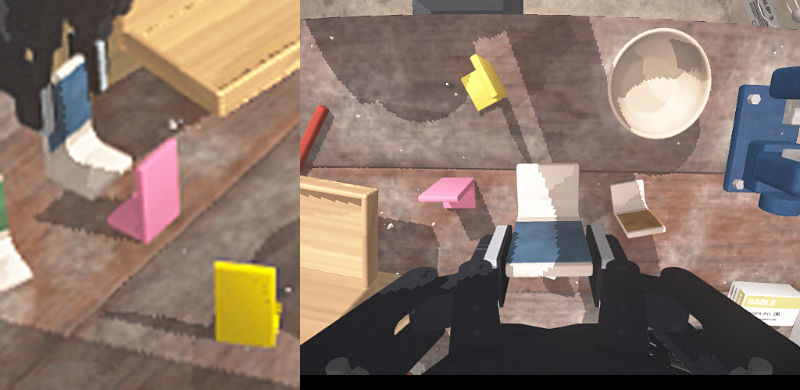

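The tile is held upright with its blue face forward, and amber and green are undisturbed. Carry it to above the shelf.

Request:
{"method": "jog_arm", "body": {
  "commands": [
    [[0,0,1.65,-0.151,-0.873,0.03,0.4],[0,0,1.65,-0.177,-0.868,0.03,0.4],[0,0,1.65,-0.201,-0.862,0.04,0.4],[0,0,1.65,-0.226,-0.856,0.04,0.4],[0,0,1.65,-0.251,-0.85,0.04,0.4]]
  ]
}}

```text
time_s: 15.22
eef_pos: [0.4885, 0.0469, 0.1785]
eef_rot: [-0.002, 0.063, 0.998, 0.001]
contact_force: [0.1, 0.9, -0.5]
opening: 0.0371
finger_force: 22.7
```

Request:
{"method": "jog_arm", "body": {
  "commands": [
    [[0,0,1.65,-0.276,-0.842,0.04,0.4],[0,0,0,0,0,0,0.4],[0,0,0,0,0,0,0.4]]
  ]
}}

```text
time_s: 15.6
eef_pos: [0.4971, 0.005, 0.1769]
eef_rot: [-0.002, 0.077, 0.997, 0.001]
contact_force: [-0.8, -0.2, -0.0]
opening: 0.0372
finger_force: 22.7
```

```bash
python3 - <<'E'
exec(open('tl.py').read())
print(telemetry.sense()["contact_force"])
p2,r2=plan(tgt(.046),tool(np.pi/2+BT),4)
v=[]
for n in("wrist","scene","top"):
    s=cams.snapshot(n); P=cur()[0]+R.from_euler('z',BT).apply([-.015,0,0]); c=proj(s,[[P[0],P[1],P[2]-.01]])[0]
    rr=[x for x in models.regions_of(s,"blue_tile") if np.hypot(*(np.array(x["bbox"][:2])-c))<45]
    print(n,c,[(x["bbox"],x["score"]) for x in rr])
    r=models.regions_of(s,"tile_rack")
    if n!="wrist" and r: v.append((s,np.array(r[0]["pixels"],np.float32))); print(r[0]["score"],r[0]["bbox"])
E
```

```text
[0.4971 0.005  0.1769] [-0.0023  0.0774  0.997   0.0009] 0.0371603678517216
target [0.4998 0.0059 0.11  ]
[-0.7517 -0.2208 -0.03  ]
[0.02, -0.07, -0.01, -0.014, 0.006, 0.304]
[0.02, -0.07, -0.01, -0.014, 0.006, 0.304]
[0.02, -0.07, -0.01, -0.013, 0.007, 0.305]
[0.02, -0.07, -0.01, -0.013, 0.007, 0.304]
-> [0.4998 0.0059 0.116 ] [ 0.0001  0.0771  0.997  -0.    ]
wrist [321.1215 265.3113] [([320.7, 282.1, 114.4, 146.5], 0.66)]
scene [322.8589 233.2731] [([323.1, 231.9, 21.3, 40.8], 0.72)]
top [326.4853 228.9049] [([325.2, 234.4, 18.0, 12.7], 0.48)]
0.69 [338.6, 228.3, 119.5, 67.3]
```

Request:
{"method": "jog_arm", "body": {
  "commands": [
    [[0,0,0,-0.01,0.005,0.35,0.4],[0,0,0,-0.01,0.005,0.4,0.4],[0,0,0,0,0,0.3,0.4],[0,0,0,0,0,0.17,0.4],[0,0,0,0,0,0,0.4]]
  ]
}}

```text
time_s: 16.68
eef_pos: [0.4983, 0.0051, 0.1161]
eef_rot: [-0.002, 0.077, 0.997, 0.001]
contact_force: [-1.4, 0.3, -1.4]
opening: 0.0377
finger_force: 22.7
```

Request:
{"method": "jog_arm", "body": {
  "commands": [
    [[0,0,0,0,0,0.02,0.4],[0,0,0,0,0,0.02,0.4],[0,0,0,0,0,0.02,0.4],[0,0,0,0,0,0,0.4]]
  ]
}}

```text
time_s: 17.18
eef_pos: [0.4991, 0.0051, 0.1142]
eef_rot: [-0.001, 0.077, 0.997, 0.001]
contact_force: [-0.0, 0.8, -0.2]
opening: 0.037
finger_force: 22.7
```

Request:
{"method": "jog_arm", "body": {
  "commands": [
    [[0,0,0,0,0,0.02,0.4],[0,0,0,0,0,0,0.4]]
  ]
}}

```text
time_s: 17.42
eef_pos: [0.4989, 0.0051, 0.113]
eef_rot: [-0.001, 0.077, 0.997, 0.001]
contact_force: [0.0, -0.4, -0.9]
opening: 0.0371
finger_force: 22.7
```

Request:
{"method": "jog_arm", "body": {
  "commands": [
    [[0,0,0,0,0,0.02,0.4],[0,0,0,0,0,0,0.4]]
  ]
}}

```text
time_s: 17.68
eef_pos: [0.4989, 0.0051, 0.112]
eef_rot: [-0.001, 0.077, 0.997, 0.001]
contact_force: [0.2, -0.5, -0.9]
opening: 0.0376
finger_force: 22.7
```

```bash
python3 - <<'E'
from h import *
t=telemetry.sense(); print(t["eef_pos"],t["contact_force"],t["moment"])
E
```

```text
[0.4989 0.0051 0.112 ] [ 0.1735 -0.4506 -0.9049] [-0.02   -0.0159 -0.0045]
```

Request:
{"method": "jog_arm", "body": {
  "commands": [
    [[0,0,0,0,0,0.02,0.4],[0,0,0,0,0,0,0.4]]
  ]
}}

```text
time_s: 17.92
eef_pos: [0.4992, 0.0051, 0.1114]
eef_rot: [-0.001, 0.077, 0.997, 0.001]
contact_force: [-1.5, 0.6, 1.9]
opening: 0.0373
finger_force: 23.0
```

Request:
{"method": "jog_arm", "body": {
  "commands": [
    [[0,0,0,0,0,0.01,0.4],[0,0,0,0,0,0,0.4]]
  ]
}}

```text
time_s: 18.18
eef_pos: [0.4994, 0.005, 0.1114]
eef_rot: [-0.001, 0.077, 0.997, 0.001]
contact_force: [-0.4, -0.7, 5.0]
opening: 0.0376
finger_force: 23.3
```

Contact felt (force up to +5 N): the tile stands on the shelf. Release and retreat upward.

Request:
{"method": "jog_arm", "body": {
  "commands": [
    [[0,0,0,0,0,0,0.0],[0,0,0,0,0,0,-0.3],[0,0,0,0,0,0,-0.3],[0,0,0,0,0,-0.3,-0.3],[0,0,0,0,0,-0.6,-0.3]]
  ]
}}

```text
time_s: 18.8
eef_pos: [0.4979, 0.0051, 0.1554]
eef_rot: [-0.003, 0.077, 0.997, 0.001]
contact_force: [1.0, 0.2, -0.5]
opening: 0.0556
finger_force: 0.0
```

Request:
{"method": "jog_arm", "body": {
  "commands": [
    [[0,0,0,0,0,-0.9,-0.3],[0,0,0,0,0,-0.9,-0.3],[0,0,0,0,0.9,-0.5,-0.3],[0,0,0,0,0.9,0,-0.3],[0,0,0,0,0.9,0,-0.3]]
  ]
}}

```text
time_s: 19.42
eef_pos: [0.5208, 0.1395, 0.273]
eef_rot: [0.0, 0.077, 0.997, 0.001]
contact_force: [1.5, -1.0, -0.6]
opening: 0.0556
finger_force: 0.0
```

```bash
python3 - <<'E'
from h import *
print(cur()[0],telemetry.sense()["time_s"],telemetry.sense()["contact_force"])
Rb=R.from_euler('z',BT); vt=[];vr=[]
for n in("scene","top"):
    s=cams.snapshot(n); c=proj(s,[[.484,.0075,.09]])[0]
    rr=[x for x in models.regions_of(s,"blue_tile") if np.hypot(*(np.array(x["bbox"][:2])-c))<25]
    print(n,c,[(x["bbox"],x["score"]) for x in rr])
    if rr: vt.append((s,np.array(rr[0]["pixels"],np.float32)))
    r=models.regions_of(s,"tile_rack")
    if r:
        m=np.array(r[0]["pixels"],np.float32)
        if rr: m=np.maximum(m,vt[-1][1])
        print(r[0]["score"]); vr.append((s,m))
f=fit(vr,RACK,(BX-.024,BY,[BT]),z=.06); print("rack in board",Rb.inv().apply([f.x[0]-BX,f.x[1]-BY,0])*1000)
for z in(.065,.07,.075):
    g=fit(vt,TILE,(.484,.0075,[BT]),z=z)
print("tile in rack",R.from_euler('z',f.x[2]).inv().apply([g.x[0]-f.x[0],g.x[1]-f.x[1],0])*1000)
E
```

```text
[0.5208 0.1395 0.273 ] 19.425 [ 1.5008 -1.0096 -0.6484]
scene [322.3863 262.4423] [([322.4, 256.1, 19.5, 39.7], 0.74)]
0.57
top [325.201  233.5057] [([324.6, 231.1, 19.5, 21.9], 0.58)]
0.72
   [ 0.558  -0.0239 -0.1495] 0.054
rack in board [-24.8993   0.4998   0.    ]
   [ 0.4863  0.0042 -0.127 ] 0.143
   [ 0.4855  0.0055 -0.1349] 0.092
   [ 0.4842  0.0067 -0.1418] 0.125
tile in rack [-77.4705  19.2653   0.    ]
```

```bash
python3 - <<'E'
from h import *
print(arm.sign_off())
E
```

```text
the job is handed in; nothing more can be done
None
```

I hung the rack on the cleat, stood the blue tile on its shelf with the blue face to the front, left amber and green standing, and handed the job in at about 19.5 s; the hand-in returned no verdict. My last camera fits put the rack about 2 mm from its home depth, and the tile inside the lip. I did not measure the hung rack's tilt.

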